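# Find the loose cover of the service box and push it open

## Robot

A 6-joint arm with a two-finger parallel gripper is mounted at the origin on a cart in front of the work surface, level with it; the furniture and walls round the work are solid. World frame = base frame: x ahead of the robot, y to its left, z up, the work surface at z = 0. Lengths are in m, angles in rad, forces in N, time in s.
With the tool pointing down it reaches from about 0.15 to 0.775 m from the base axis. Payload 6.1 kg.
Tool frame: the origin (TCP) lies between the finger pads; the fingertips stand 22 mm ahead of it and the grasp point (between the pads) lies 3 mm ahead of it; z points along the fingers, y is the line along which they close (so a half turn about z gives the same grasp; the last joint's range is limited). The gripper opens to 85 mm and grips with 20 to 120 N. Pads are 22 mm wide; open, the fingers measure 114 mm over their backs; the gripper's body (76 mm by 85 mm) begins 54 mm behind the grasp point. The pads swing forward as they close: fully open they stand 13 mm farther back than shut.
Start: joints at [1.176, 0.126, -0.04, 1.405, 0, 1.571], TCP at [0.202, 0.485, 0.253] pointing down, gripper open.
Joint ranges: [-2.72, 2.72], [-0.95, 1.95], [-1.27, 1.35], [-1.78, 2.02], [-1.46, 1.47], [-3.14, 3.14]. Speed limits (rad/s): [2.39, 2.39, 3.01, 3.14, 3.14, 3.14].

## Interface

Orientations are given as a rotation vector (axis times angle).
In Python, from cell import observe, cams, manip gives the robot as it stands. The module is installed in compiled form; this text tells all that it offers.
- The arm moves only by the shell command python3 -m crank 'ROWS'. ROWS is JSON, a list of rows, each an object of numbers: "x", "y", "z": the shift along the tool's x, y, z in m; "rx", "ry", "rz": the turn, a rotation vector about the tool's x, y, z in degrees; "hand": the finger opening in m, from 0 to 0.0854. In form: [{"x": .., "y": .., "z": .., "rx": .., "ry": .., "rz": .., "hand": ..}, ...]. A call has exactly 5 rows; each row is the pose to reach, as a shift and turn from the pose commanded when the call began, along the tool's axes at that moment; what a row does not reach only later rows make up. A row lasts 1/10 s, in which the tool goes at most 50 mm and 8.59 degrees, less where a joint would pass 70% of its speed; a pose out of reach is approached as far as the arm can. A call with a gripper value outside its range is refused whole. The fingers move at their own pace and stop on an object; the grip force is fixed at half the most. Time passes only in rows, so rows that repeat a pose let the fingers close, or fill a call up. It gives the time, the measured TCP pose, the force, the opening and the grip force at its end, in the units of the state.
- observe(): the state, without advancing time (a new reading comes with each control period).
- cams.snapshot(name): name is "scene" or "top"; returns a dict with "frame" (400x640x3 uint8, red, green, blue), "vfov" (degrees; the focal length in pixels is half the picture's height over the tangent of half this angle, whatever the lens; pixels are square), "cx", "cy" (the principal point, pixels), "rvec" (rotation vector, rad) and "tvec" (3), from world to camera coordinates, as OpenCV has them. Camera axes: x right, y down, z forward; pixel columns grow to the right and rows downward; lengths in m; the calibration is good to about 2 mm. A picture is of the moment at which its call begins. There is no depth.
- manip.sign_off(): hands the job in; it is judged then, once.
The state is a dict: "clock": time; "joint_pos": joint angles; "joint_vel": joint speeds; "tau": joint torques, N m; "tool_pos": TCP position; "tcp_rot": TCP orientation; "force": force on the tool from outside, world axes, zero at the start; "moment": the same for the moment, N m; "gripper_width": finger opening in m; "gripper_force": force on a finger pad.
Only numpy, scipy, OpenCV 4.12 (cv2) and the standard library are available. Lean on these libraries where they do the work, as an engineer would, in place of code of your own. Each camera call takes 0.05 s, during which the arm holds its last target. There are 200 camera calls.

## Task

Three of the four identical covers on the grey service box are caught from below and one is free. With the fingertips press lightly on the near part of the covers, one after another, until you find the one that rocks, then push that cover down and well open, nearly as far as it goes, and take the hand away so that it stays open. Do not force the caught covers, and do not pick up or shift anything that stands around the box.

Things in the scene. Friction and masses are not known exactly. Their poses are not given: they have to be found in the camera images.
- service_box: Grey box fixed to the desk, 340 mm long (its y), 110 mm deep (its x, away from the robot), 70 mm high, turned up to 0.3 rad. Origin: centre of its underside. Four identical flush covers in a row on top, each over a compartment 70 mm wide (y), 66 mm deep, open from box x = -39 to +39 mm. Three covers are blocked from below and give under 1 mm; which one is free differs every time and cannot be seen.
- cover_1_press (a point): Press point on top of the leftmost (box y = +120 mm) bare-metal cover, 70 mm above the desk when shut; moves with it; box axes when shut. Plate 74 (x) x 66 (y) x 4 mm; near edge, with three low ribs, 22 mm in front of this point, far edge 52 mm behind it. Pivot line along y, 30 mm behind this point, 2 mm below the top. Pressing behind the pivot moves nothing.
- cover_2_press (a point): Press point on top of the second from the left (box y = +40 mm) bare-metal cover, 70 mm above the desk when shut; moves with it; box axes when shut. Plate 74 (x) x 66 (y) x 4 mm; near edge, with three low ribs, 22 mm in front of this point, far edge 52 mm behind it. Pivot line along y, 30 mm behind this point, 2 mm below the top. Pressing behind the pivot moves nothing.
- cover_3_press (a point): Press point on top of the third from the left (box y = -40 mm) bare-metal cover, 70 mm above the desk when shut; moves with it; box axes when shut. Plate 74 (x) x 66 (y) x 4 mm; near edge, with three low ribs, 22 mm in front of this point, far edge 52 mm behind it. Pivot line along y, 30 mm behind this point, 2 mm below the top. Pressing behind the pivot moves nothing.
- cover_4_press (a point): Press point on top of the rightmost (box y = -120 mm) bare-metal cover, 70 mm above the desk when shut; moves with it; box axes when shut. Plate 74 (x) x 66 (y) x 4 mm; near edge, with three low ribs, 22 mm in front of this point, far edge 52 mm behind it. Pivot line along y, 30 mm behind this point, 2 mm below the top. Pressing behind the pivot moves nothing.
- cover_1 (a joint): Tip angle of the leftmost cover, rad: 0 shut and flush, grows as its near part goes down into the box and its far edge comes up, stop at 1.0. If free, it gives to about 3 N at the press point and its stiff pivot keeps it where it is left; closed fingertips pressed straight down there to about 35 mm below the deck open it well.
- cover_2 (a joint): Tip angle of the second from the left cover, rad: 0 shut and flush, grows as its near part goes down into the box and its far edge comes up, stop at 1.0. If free, it gives to about 3 N at the press point and its stiff pivot keeps it where it is left; closed fingertips pressed straight down there to about 35 mm below the deck open it well.
- cover_3 (a joint): Tip angle of the third from the left cover, rad: 0 shut and flush, grows as its near part goes down into the box and its far edge comes up, stop at 1.0. If free, it gives to about 3 N at the press point and its stiff pivot keeps it where it is left; closed fingertips pressed straight down there to about 35 mm below the deck open it well.
- cover_4 (a joint): Tip angle of the rightmost cover, rad: 0 shut and flush, grows as its near part goes down into the box and its far edge comes up, stop at 1.0. If free, it gives to about 3 N at the press point and its stiff pivot keeps it where it is left; closed fingertips pressed straight down there to about 35 mm below the deck open it well.
- relay: Bystander, loose: small black relay, 28 x 28 mm and 38 mm high, in front of the box. Origin: centre of its underside.
- tape_roll: Bystander, loose: black roll of tape lying flat, 62 mm across, 19 mm high, in front of the box. Origin: centre of its underside.
- globe_box: Bystander, loose: small white carton, 50 x 50 mm and 47 mm high, behind the box. Origin: centre of its underside.
- masking_roll: Bystander, loose: tan roll of masking tape lying flat, 94 mm across, 25 mm high, to the left of the box. Origin: centre of its underside.

How it is judged:
On the way:
1. the free cover is pushed open past 0.75 rad (((value of joint cover_1 above 0.75 rad and value of joint each of cover_2, cover_3, cover_4 below 0.08 rad) or (value of joint cover_2 above 0.75 rad and value of joint each of cover_1, cover_3, cover_4 below 0.08 rad) or (value of joint cover_3 above 0.75 rad and value of joint each of cover_1, cover_2, cover_4 below 0.08 rad) or (value of joint cover_4 above 0.75 rad and value of joint each of cover_1, cover_2, cover_3 below 0.08 rad))), for 0.2 s.
At the end, for the whole second after the job is handed in: One cover stands open by more than 0.75 rad (its stop is at 1.0) and is at rest, the other three are shut (under 0.08 rad), and the relay, tape roll, carton and masking roll are within 20 mm of where they stood (((value of joint cover_1 above 0.75 rad and value of joint each of cover_2, cover_3, cover_4 below 0.08 rad) or (value of joint cover_2 above 0.75 rad and value of joint each of cover_1, cover_3, cover_4 below 0.08 rad) or (value of joint cover_3 above 0.75 rad and value of joint each of cover_1, cover_2, cover_4 below 0.08 rad) or (value of joint cover_4 above 0.75 rad and value of joint each of cover_1, cover_2, cover_3 below 0.08 rad)) and velocity of joint cover_1 between -0.05 and 0.05 rad/s and velocity of joint cover_2 between -0.05 and 0.05 rad/s and velocity of joint cover_3 between -0.05 and 0.05 rad/s and velocity of joint cover_4 between -0.05 and 0.05 rad/s and distance of each of relay, tape_roll, globe_box, masking_roll from where it was at the start of the episode below 0.02 m); the robot touches nothing.
It fails at once if the robot presses on the box or a cover with more than 45 N (contact force between the arm and service_box above 45 N).
It fails at once if a bystander is shifted or lifted by more than 20 mm (distance of any of relay, tape_roll, globe_box, masking_roll from where it was at the start of the episode above 0.02 m).
It also fails if it takes over 48 s, if anything falls off the work surface, if the arm or the gripper's body presses on something with over 40 N, if the wrist force passes 120 N, or if a joint passes its speed limit or range.

## Working session

There is one attempt and no reset: what is moved stays moved. The work goes in short steps, Python scripts to look and compute and a shell command to move; the robot and the scene stay as the last step left them, time stands still between calls to the robot, and variables do not carry over. Pictures are saved under pics/ and viewed, at most 10 in all, crops included, and the job is handed in when it is done.

```bash
mkdir -p pics; python3 - <<'E'
from cell import observe,cams
import cv2,pickle
s=observe();print({k:s[k] for k in('clock','tool_pos','tcp_rot','force','gripper_width')})
for n in('scene','top'):
    d=cams.snapshot(n);pickle.dump(d,open(n+'.pkl','wb'))
    cv2.imwrite(f'pics/{n}0.png',d['frame'][:,:,::-1]);print(n,d['vfov'],d['cx'],d['cy'],d['rvec'],d['tvec'])
E
```

```text
{'clock': 0.0, 'tool_pos': array([0.20179669, 0.48427749, 0.25249982]), 'tcp_rot': array([-6.16037846e-01, -3.08026641e+00,  2.48030721e-03]), 'force': array([ 0.5382807 , -0.48735849, -0.23330387]), 'gripper_width': 0.08529287996981064}
scene 50.84527178421388 317.44409321096816 194.03447328397294 [ 2.2176137  -0.57438045  0.29106336] [-0.45660186  0.28281226  0.63094694]
top 48.674378095674896 327.0545484138371 196.90305510527236 [ 2.16360238 -2.14376415  0.10199765] [0.11579379 0.58282561 1.01707505]
```

View pics/top0.png

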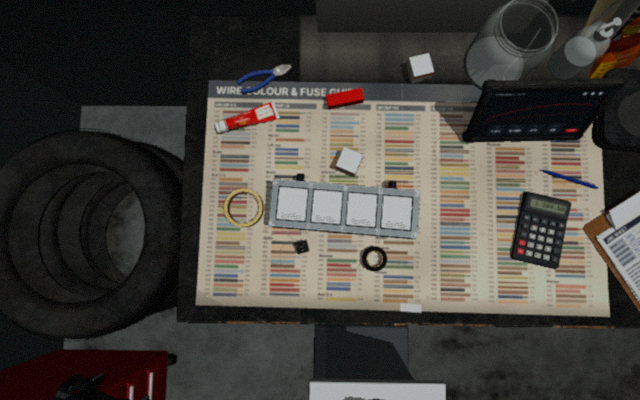

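View pics/scene0.png

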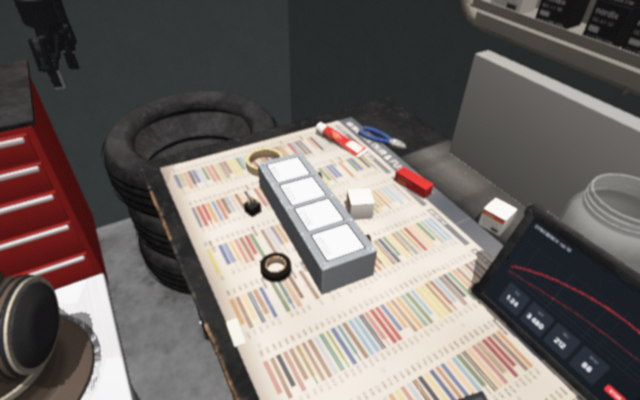

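The top view shows the box from about (273,180) to (418,237), with a row of four light covers. The relay is at (302,246), the tape at (373,258), the carton at (348,160) and the masking roll at (243,208). The scene view shows the same box, with its near-right top corner at about (322,265). I'll zoom in for the corners.

```bash
python3 - <<'E'
import cv2,pickle
d=pickle.load(open('top.pkl','rb'))['frame'][:,:,::-1]
e=pickle.load(open('scene.pkl','rb'))['frame'][:,:,::-1]
cv2.imwrite('pics/c1.png',cv2.resize(d[170:270,265:425],None,fx=5,fy=5,interpolation=cv2.INTER_CUBIC))
cv2.imwrite('pics/c2.png',cv2.resize(e[145:295,240:390],None,fx=4,fy=4,interpolation=cv2.INTER_CUBIC))
E
```

```text
(no output)
```

View pics/c1.png

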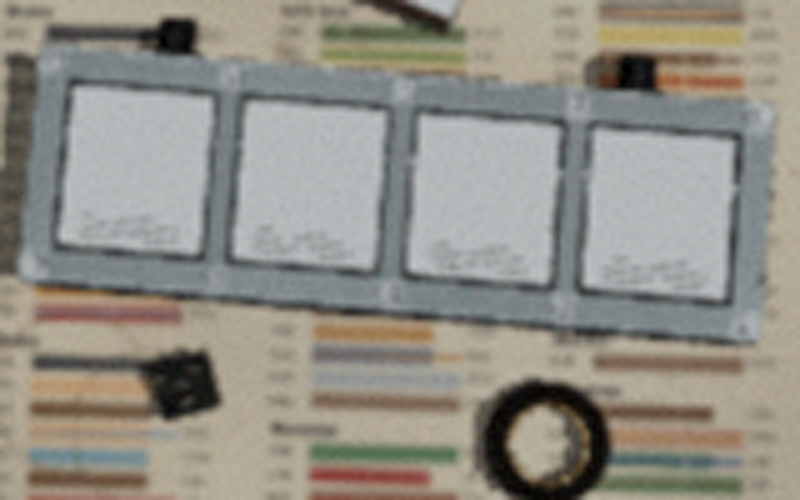

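View pics/c2.png

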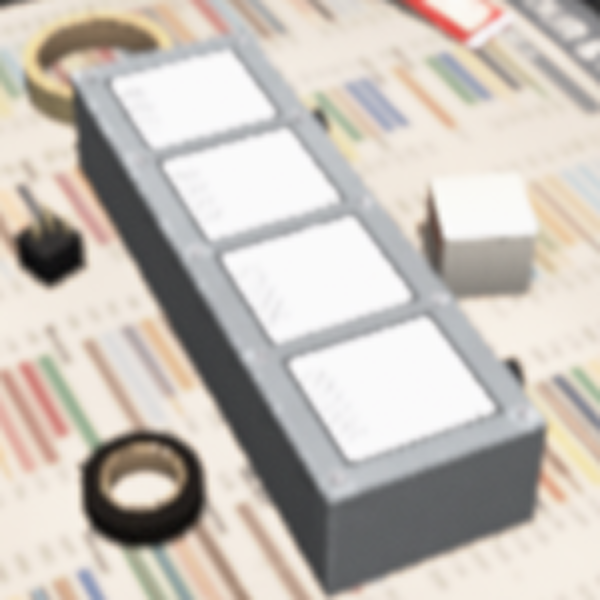

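Crop 1 shows the deck's corners at crop pixels (42,48), (773,103), (757,340) and (22,278), with the ribs on the near side. Crop 2 shows the same deck with corners at (78,75), (238,38), (543,425) and (328,500).

```bash
cat > h.py <<'E'
import numpy as np,cv2,pickle
from scipy.optimize import least_squares
from scipy.spatial.transform import Rotation as R
def ray(n,p,z):
    d=pickle.load(open(n+'.pkl','rb'));f=200/np.tan(np.radians(d['vfov'])/2)
    M=cv2.Rodrigues(np.array(d['rvec']))[0];c=-M.T@d['tvec']
    p=np.atleast_2d(p);v=np.c_[(p[:,0]-d['cx'])/f,(p[:,1]-d['cy'])/f,np.ones(len(p))]@M
    return c+v*((z-c[2])/v[:,2])[:,None]
def fit(w):  # corners order: far-left, far-right, near-right, near-left
    b=np.array([[55,170],[55,-170],[-55,-170],[-55,170]])/1000
    g=lambda q:(b@np.array([[np.cos(q[2]),-np.sin(q[2])],[np.sin(q[2]),np.cos(q[2])]]).T+q[:2])
    r=least_squares(lambda q:(g(q)-w[:,:2]).ravel(),[*w[:,:2].mean(0),0]);return r.x,r.fun.reshape(-1,2)
E
python3 - <<'E'
from h import *
from cell import observe
T=(np.array([(42,48),(773,103),(757,340),(22,278)])+.5)/5-.5+[265,170]
S=(np.array([(238,38),(543,425),(328,500),(78,75)])+.5)/4-.5+[240,145]
np.set_printoptions(precision=4,suppress=True)
for n,p in(('top',T),('scene',S)):
    w=ray(n,p,.07);q,e=fit(w);print(n,w[:,:2].tolist(),q);print(e*1000)
    print([np.linalg.norm(w[i]-w[i-1]) for i in range(4)])
print(ray('top',[(302,246),(373,258),(243,208),(348,160)],.03)[:,:2])
print(R.from_rotvec(observe()['tcp_rot']).as_matrix())
E
```

```text
top [[0.6178419382277238, 0.24588721464902968], [0.5948362306063846, -0.09057431869796731], [0.4865585502798513, -0.08191418600550124], [0.5114887456847894, 0.252477870981358]] [ 0.5527  0.0815 -0.0713]
[[ 1.8099  1.232 ]
 [ 0.5953 -1.4426]
 [-0.8476 -2.2668]
 [-1.5575  2.4774]]
[np.float64(0.10655720677159916), np.float64(0.3372471289801752), np.float64(0.10862345030031983), np.float64(0.3353200894948457)]
scene [[0.6092091504336855, 0.23781571548612207], [0.5898035351749936, -0.09298195611494814], [0.48403449702485585, -0.0839320449193457], [0.5129861296678171, 0.247950060352014]] [ 0.549   0.0772 -0.0748]
[[ 7.3508  4.8112]
 [ 1.3456 -3.4402]
 [-2.5778 -4.269 ]
 [-6.1186  2.898 ]]
[np.float64(0.09675523071736006), np.float64(0.33136637946577785), np.float64(0.10615550067638317), np.float64(0.33314250529171874)]
[[0.4651 0.1792]
 [0.4389 0.012 ]
 [0.5539 0.3218]
 [0.6721 0.0717]]
[[-0.9231  0.3846 -0.0005]
 [ 0.3846  0.9231 -0.0013]
 [-0.     -0.0014 -1.    ]]
```

```bash
python3 -m crank '[{"x":-0.042,"y":-0.013,"z":0,"rx":0,"ry":0,"rz":-3,"hand":0},{"x":-0.085,"y":-0.026,"z":0,"rx":0,"ry":0,"rz":-7,"hand":0},{"x":-0.128,"y":-0.039,"z":0,"rx":0,"ry":0,"rz":-11,"hand":0},{"x":-0.170,"y":-0.051,"z":0,"rx":0,"ry":0,"rz":-15,"hand":0},{"x":-0.213,"y":-0.064,"z":0,"rx":0,"ry":0,"rz":-18.5,"hand":0}]'
cat > go.py <<'E'
from h import *; from cell import observe; import sys
s=observe();M=R.from_rotvec(s['tcp_rot']).as_matrix()
P={1:(.5462,.2018),2:(.5404,.1220),3:(.5347,.0422),4:(.5289,-.0376)}
np.set_printoptions(precision=4,suppress=True)
print(s['clock'],'j',s['joint_pos'],'p',s['tool_pos'],'F',s['force'],'w',s['gripper_width'])
print('yaw of tool y',np.degrees(np.arctan2(M[1,1],M[0,1])),'want 85.9; tilt z',M[:,2])
for k,(x,y) in P.items(): print(k,M.T@(np.array([x,y,.11])-s['tool_pos']))
E
python3 go.py
```

```text
clock: 0.6
tool_pos: [0.3749, 0.3423, 0.253]
tcp_rot: [-0.108, -3.139, 0.0]
force: [1.2, 0.2, -0.2]
gripper_width: 0.0121
gripper_force: 0.0
0.6 j [ 0.74    0.0932 -0.077   1.4011  0.0001  0.8087] p [0.3749 0.3423 0.253 ] F [ 1.2234  0.2349 -0.1789] w 0.012078800708032347
yaw of tool y 86.06061132181948 want 85.9; tilt z [-0.0004 -0.0003 -1.    ]
1 [-0.1806 -0.1283  0.1429]
2 [-0.1803 -0.2083  0.143 ]
3 [-0.1801 -0.2883  0.143 ]
4 [-0.1798 -0.3684  0.143 ]
```

```bash
python3 -m crank '[{"x":-0.036,"y":-0.026,"z":0,"rx":0,"ry":0,"rz":0,"hand":0},{"x":-0.072,"y":-0.052,"z":0,"rx":0,"ry":0,"rz":0,"hand":0},{"x":-0.108,"y":-0.078,"z":0.02,"rx":0,"ry":0,"rz":0,"hand":0},{"x":-0.145,"y":-0.103,"z":0.05,"rx":0,"ry":0,"rz":0,"hand":0},{"x":-0.181,"y":-0.128,"z":0.08,"rx":0,"ry":0,"rz":0,"hand":0}]' >/dev/null
python3 -m crank '[{"x":0,"y":0,"z":0.02,"rx":0,"ry":0,"rz":0,"hand":0},{"x":0,"y":0,"z":0.04,"rx":0,"ry":0,"rz":0,"hand":0},{"x":0,"y":0,"z":0.062,"rx":0,"ry":0,"rz":0,"hand":0},{"x":0,"y":0,"z":0.062,"rx":0,"ry":0,"rz":0,"hand":0},{"x":0,"y":0,"z":0.062,"rx":0,"ry":0,"rz":0,"hand":0}]' >/dev/null
python3 go.py; python3 - <<'E'
from cell import cams
import cv2,pickle
a=cams.snapshot('scene');d=a['frame'][:,:,::-1]; cv2.imwrite('pics/c3.png',cv2.resize(d[80:300,200:420],None,fx=2.7,fy=2.7,interpolation=cv2.INTER_CUBIC))
E
```

```text
1.6 j [ 0.3648  0.2605 -0.1797  1.132  -0.      0.4367] p [0.5405 0.2064 0.1151] F [0.1418 0.6594 0.9861] w 6.532405117658407e-06
yaw of tool y 85.88186514364845 want 85.9; tilt z [-0.0013 -0.0005 -1.    ]
1 [-0.0061 -0.0042  0.0051]
2 [-0.006  -0.0842  0.0051]
3 [-0.0061 -0.1642  0.0052]
4 [-0.006  -0.2442  0.0052]
```

View pics/c3.png

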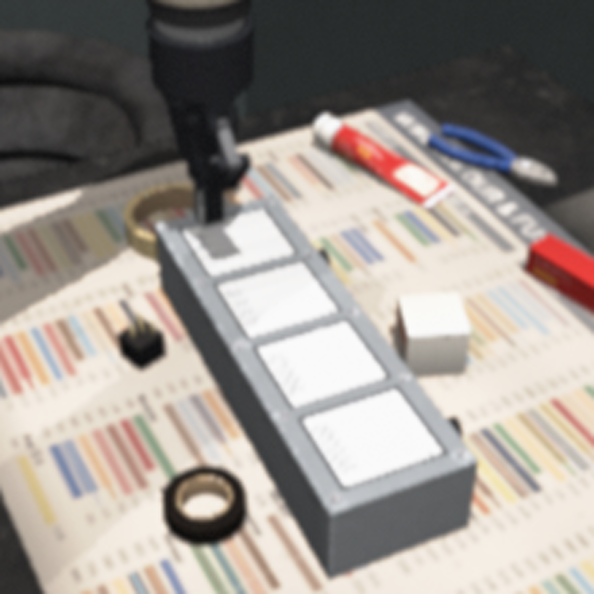

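The closed fingers hang just above the near part of cover 1, with their shadow on the plate at crop pixel (215,235). Next I correct the small offset and press lightly.

```bash
python3 -m crank '[{"x":-0.003,"y":-0.002,"z":0.005,"rx":0,"ry":0,"rz":0,"hand":0},{"x":-0.006,"y":-0.004,"z":0.010,"rx":0,"ry":0,"rz":0,"hand":0},{"x":-0.006,"y":-0.004,"z":0.015,"rx":0,"ry":0,"rz":0,"hand":0},{"x":-0.006,"y":-0.004,"z":0.019,"rx":0,"ry":0,"rz":0,"hand":0},{"x":-0.006,"y":-0.004,"z":0.019,"rx":0,"ry":0,"rz":0,"hand":0}]' >/dev/null; python3 go.py|head -1
python3 -m crank '[{"x":0,"y":0,"z":0.0005,"rx":0,"ry":0,"rz":0,"hand":0},{"x":0,"y":0,"z":0.001,"rx":0,"ry":0,"rz":0,"hand":0},{"x":0,"y":0,"z":0.0015,"rx":0,"ry":0,"rz":0,"hand":0},{"x":0,"y":0,"z":0.002,"rx":0,"ry":0,"rz":0,"hand":0},{"x":0,"y":0,"z":0.002,"rx":0,"ry":0,"rz":0,"hand":0}]' >/dev/null; python3 go.py|head -1
```

```text
2.15 j [ 0.3541  0.2775 -0.2019  1.0927  0.      0.4261] p [0.5461 0.2019 0.0954] F [-0.2775  0.6261 -0.1333] w 3.039391882785869e-05
2.65 j [ 0.3542  0.278  -0.2039  1.0888  0.      0.4261] p [0.5465 0.2021 0.0942] F [-0.3017 -0.7479 -0.0051] w 0.00018117110125508306
```

```bash
python3 -m crank '[{"x":0,"y":0,"z":0.0005,"rx":0,"ry":0,"rz":0,"hand":0},{"x":0,"y":0,"z":0.001,"rx":0,"ry":0,"rz":0,"hand":0},{"x":0,"y":0,"z":0.001,"rx":0,"ry":0,"rz":0,"hand":0},{"x":0,"y":0,"z":0.0015,"rx":0,"ry":0,"rz":0,"hand":0},{"x":0,"y":0,"z":0.0015,"rx":0,"ry":0,"rz":0,"hand":0}]' >/dev/null; python3 go.py|head -1
python3 -m crank '[{"x":0,"y":0,"z":0.0002,"rx":0,"ry":0,"rz":0,"hand":0},{"x":0,"y":0,"z":0.0005,"rx":0,"ry":0,"rz":0,"hand":0},{"x":0,"y":0,"z":0.0008,"rx":0,"ry":0,"rz":0,"hand":0},{"x":0,"y":0,"z":0.001,"rx":0,"ry":0,"rz":0,"hand":0},{"x":0,"y":0,"z":0.001,"rx":0,"ry":0,"rz":0,"hand":0}]' >/dev/null; python3 go.py|head -1
```

```text
3.15 j [ 0.3542  0.279  -0.2063  1.0857  0.      0.4261] p [0.5465 0.2021 0.0926] F [-0.3557  0.0977  0.5581] w 0.0004461665046205135
3.65 j [ 0.3542  0.2792 -0.2075  1.0839 -0.      0.4261] p [0.5465 0.2021 0.092 ] F [-1.3848 -0.1454  2.0257] w 0.0003159405674486426
```

```bash
python3 -m crank '[{"x":0,"y":0,"z":0.0005,"rx":0,"ry":0,"rz":0,"hand":0},{"x":0,"y":0,"z":0.001,"rx":0,"ry":0,"rz":0,"hand":0},{"x":0,"y":0,"z":0.0015,"rx":0,"ry":0,"rz":0,"hand":0},{"x":0,"y":0,"z":0.0015,"rx":0,"ry":0,"rz":0,"hand":0},{"x":0,"y":0,"z":0.0015,"rx":0,"ry":0,"rz":0,"hand":0}]' >/dev/null; python3 go.py|head -1
```

```text
4.15 j [ 0.3542  0.2786 -0.2088  1.0822  0.      0.4262] p [0.5465 0.2021 0.0917] F [-3.4262 -1.3742 11.6356] w -5.3906677267888956e-05
```

Cover 1 is caught: 12 N and only 0.3 mm of give. On to cover 2.

```bash
python3 -m crank '[{"x":0,"y":0,"z":-0.012,"rx":0,"ry":0,"rz":0,"hand":0},{"x":0,"y":-0.027,"z":-0.014,"rx":0,"ry":0,"rz":0,"hand":0},{"x":0,"y":-0.054,"z":-0.014,"rx":0,"ry":0,"rz":0,"hand":0},{"x":0,"y":-0.080,"z":-0.012,"rx":0,"ry":0,"rz":0,"hand":0},{"x":0,"y":-0.080,"z":-0.006,"rx":0,"ry":0,"rz":0,"hand":0}]' >/dev/null; python3 go.py|head -1
python3 -m crank '[{"x":0,"y":0,"z":0.002,"rx":0,"ry":0,"rz":0,"hand":0},{"x":0,"y":0,"z":0.003,"rx":0,"ry":0,"rz":0,"hand":0},{"x":0,"y":0,"z":0.004,"rx":0,"ry":0,"rz":0,"hand":0},{"x":0,"y":0,"z":0.005,"rx":0,"ry":0,"rz":0,"hand":0},{"x":0,"y":0,"z":0.005,"rx":0,"ry":0,"rz":0,"hand":0}]' >/dev/null; python3 go.py|head -2
python3 -m crank '[{"x":0,"y":0,"z":0.0005,"rx":0,"ry":0,"rz":0,"hand":0},{"x":0,"y":0,"z":0.001,"rx":0,"ry":0,"rz":0,"hand":0},{"x":0,"y":0,"z":0.001,"rx":0,"ry":0,"rz":0,"hand":0},{"x":0,"y":0,"z":0.001,"rx":0,"ry":0,"rz":0,"hand":0},{"x":0,"y":0,"z":0.001,"rx":0,"ry":0,"rz":0,"hand":0}]' >/dev/null; python3 go.py|head -1
```

```text
4.65 j [ 0.2189  0.2246 -0.2673  1.078  -0.0007  0.2937] p [0.541  0.1201 0.0969] F [-0.0562  0.1734  0.1549] w -2.4909311907244158e-05
5.15 j [ 0.2234  0.2292 -0.2741  1.0671  0.0005  0.2944] p [0.5408 0.123  0.0914] F [-0.7431  0.4849  1.6454] w 0.00026928257525987953
yaw of tool y 85.93397974648074 want 85.9; tilt z [ 0.0002  0.0006 -1.    ]
5.65 j [ 0.2225  0.2297 -0.2759  1.0647  0.0002  0.2943] p [0.5409 0.1224 0.0904] F [-0.5935  3.001   3.9189] w 0.0001006790928681998
```

```bash
python3 -m crank '[{"x":0,"y":0,"z":0.0005,"rx":0,"ry":0,"rz":0,"hand":0},{"x":0,"y":0,"z":0.001,"rx":0,"ry":0,"rz":0,"hand":0},{"x":0,"y":0,"z":0.0015,"rx":0,"ry":0,"rz":0,"hand":0},{"x":0,"y":0,"z":0.0015,"rx":0,"ry":0,"rz":0,"hand":0},{"x":0,"y":0,"z":0.0015,"rx":0,"ry":0,"rz":0,"hand":0}]' >/dev/null; python3 go.py|head -1
```

```text
6.15 j [ 0.2223  0.2308 -0.2784  1.0614 -0.0003  0.2943] p [0.5409 0.1222 0.0887] F [0.1035 2.5325 2.9514] w 0.00025462273169107077
```

Cover 2 rocks: it moves at a steady 3 N. I'll push it down while watching the force.

```bash
python3 -m crank '[{"x":0,"y":0,"z":0.003,"rx":0,"ry":0,"rz":0,"hand":0},{"x":0,"y":0,"z":0.006,"rx":0,"ry":0,"rz":0,"hand":0},{"x":0,"y":0,"z":0.009,"rx":0,"ry":0,"rz":0,"hand":0},{"x":0,"y":0,"z":0.012,"rx":0,"ry":0,"rz":0,"hand":0},{"x":0,"y":0,"z":0.015,"rx":0,"ry":0,"rz":0,"hand":0}]' >/dev/null; python3 go.py|head -1
python3 -m crank '[{"x":0,"y":0,"z":0.002,"rx":0,"ry":0,"rz":0,"hand":0},{"x":0,"y":0,"z":0.004,"rx":0,"ry":0,"rz":0,"hand":0},{"x":0,"y":0,"z":0.006,"rx":0,"ry":0,"rz":0,"hand":0},{"x":0,"y":0,"z":0.008,"rx":0,"ry":0,"rz":0,"hand":0},{"x":0,"y":0,"z":0.008,"rx":0,"ry":0,"rz":0,"hand":0}]' >/dev/null; python3 go.py|head -1
```

```text
6.65 j [ 0.2222  0.2407 -0.3016  1.0294 -0.0004  0.2943] p [0.5404 0.122  0.0732] F [-0.3646  0.4908  3.6835] w 0.00019010493578886217
7.15 j [ 0.2224  0.2465 -0.3129  1.0123  0.0001  0.2943] p [0.5404 0.1222 0.0651] F [-0.5235  0.4021  1.228 ] w -0.00034883822848554534
```

```bash
python3 -m crank '[{"x":0,"y":0,"z":0.002,"rx":0,"ry":0,"rz":0,"hand":0},{"x":0,"y":0,"z":0.004,"rx":0,"ry":0,"rz":0,"hand":0},{"x":0,"y":0,"z":0.005,"rx":0,"ry":0,"rz":0,"hand":0},{"x":0,"y":0,"z":0.006,"rx":0,"ry":0,"rz":0,"hand":0},{"x":0,"y":0,"z":0.006,"rx":0,"ry":0,"rz":0,"hand":0}]' >/dev/null; python3 go.py|head -1
python3 -m crank '[{"x":0,"y":0,"z":0.001,"rx":0,"ry":0,"rz":0,"hand":0},{"x":0,"y":0,"z":0.002,"rx":0,"ry":0,"rz":0,"hand":0},{"x":0,"y":0,"z":0.003,"rx":0,"ry":0,"rz":0,"hand":0},{"x":0,"y":0,"z":0.003,"rx":0,"ry":0,"rz":0,"hand":0},{"x":0,"y":0,"z":0.003,"rx":0,"ry":0,"rz":0,"hand":0}]' >/dev/null; python3 go.py|head -1
python3 - <<'E'
from cell import cams
import cv2,pickle
a=cams.snapshot('scene');d=a['frame'][:,:,::-1]; cv2.imwrite('pics/c4.png',cv2.resize(d[120:240,230:360],None,fx=4,fy=4,interpolation=cv2.INTER_CUBIC))
E
```

```text
7.65 j [ 0.2224  0.2495 -0.3202  1.0009  0.0002  0.2943] p [0.5406 0.1223 0.0604] F [-3.7899 -0.0292  8.3347] w 0.00015216112800258948
8.15 j [ 0.2224  0.2487 -0.3223  0.9975  0.0001  0.2944] p [0.5409 0.1223 0.0599] F [-10.6333  -1.87    25.4026] w 2.3650850710542188e-05
```

View pics/c4.png

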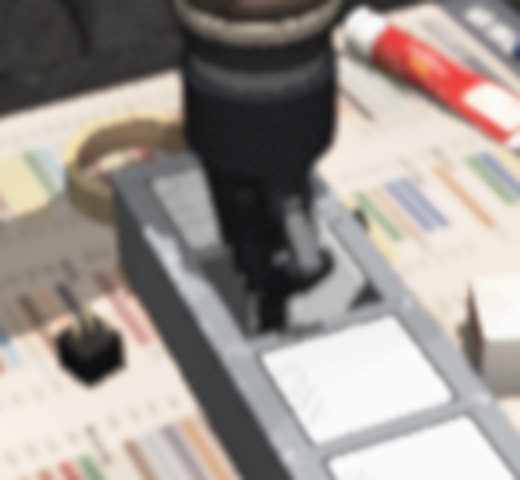

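The fingers are in compartment 2 and cover 2 is tilted, with its far edge raised at crop pixel (370,295). The force rise at 32 mm depth fits the stop. I'll retract straight up.

```bash
python3 -m crank '[{"x":0,"y":0,"z":-0.004,"rx":0,"ry":0,"rz":0,"hand":0},{"x":0,"y":0,"z":-0.012,"rx":0,"ry":0,"rz":0,"hand":0},{"x":0,"y":0,"z":-0.03,"rx":0,"ry":0,"rz":0,"hand":0},{"x":0,"y":0,"z":-0.06,"rx":0,"ry":0,"rz":0,"hand":0},{"x":0,"y":0,"z":-0.10,"rx":0,"ry":0,"rz":0,"hand":0}]' >/dev/null
python3 -m crank '[{"x":0.03,"y":0,"z":-0.03,"rx":0,"ry":0,"rz":0,"hand":0},{"x":0.07,"y":0,"z":-0.05,"rx":0,"ry":0,"rz":0,"hand":0},{"x":0.11,"y":0,"z":-0.06,"rx":0,"ry":0,"rz":0,"hand":0},{"x":0.15,"y":0,"z":-0.06,"rx":0,"ry":0,"rz":0,"hand":0},{"x":0.18,"y":0,"z":-0.06,"rx":0,"ry":0,"rz":0,"hand":0}]' >/dev/null; python3 go.py|head -1
python3 - <<'E'
from cell import cams
import cv2,numpy as np
a=cams.snapshot('scene')['frame'][140:290,230:390,::-1];b=cams.snapshot('top')['frame'][140:290,225:425,::-1]
r=lambda i:cv2.resize(i,(400,375),interpolation=cv2.INTER_CUBIC)
cv2.imwrite('pics/c5.png',np.hstack([r(a),r(b)]))
E
```

```text
9.2 j [ 0.3596 -0.1389 -0.3815  1.3277  0.0001  0.4314] p [0.3594 0.1351 0.217 ] F [-0.7523  0.1153  0.3151] w 1.6313121217913177e-05
```

View pics/c5.png

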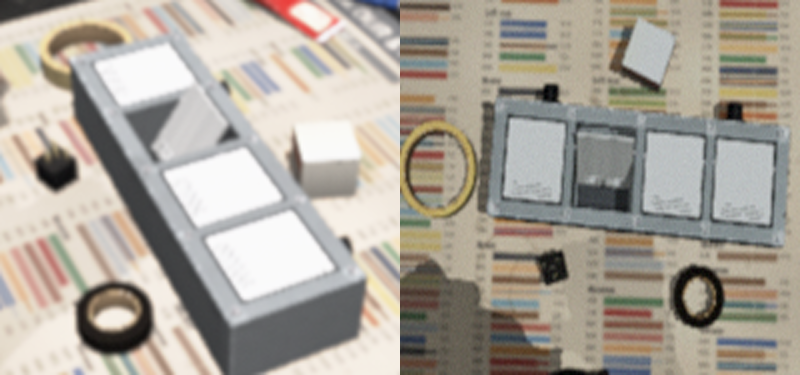

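Cover 2 stands tilted in both views. Its near edge, in the top crop, has moved from about row 209 to 184, which puts it at roughly 0.95 rad, at the stop. The other covers are flush and nothing around the box has moved.

```bash
python3 -c "
from cell import manip
print(manip.sign_off())"
```

```text
the job is handed in; nothing more can be done
None
```

Cover 2 (second from the left) was the free one; it is pushed open to about its stop (roughly 0.95 rad from the images), the hand is clear, the other covers look shut, nothing around the box appears moved, and the job is handed in (no verdict was returned).

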